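# Shut the gas valve under the sliding cover

### The arm

A 6-joint arm with a two-finger parallel gripper is mounted at the origin on the work surface. World frame = base frame: x ahead of the robot, y to its left, z up, the work surface at z = 0. Lengths are in m, angles in rad, forces in N, time in s.
With the tool pointing down it reaches from about 0.35 to 0.925 m from the base axis. Payload 6.4 kg.
Tool frame: the origin (TCP) lies midway between the tips of the shut fingers; the grasp point (between the pads) lies tcp_to_grasp behind it (tcp_to_grasp is the distance from the TCP to the grasp point, in m); z points along the fingers, y is the direction in which the jaws open and shut (so a half turn about z gives the same grasp; the last joint's range is limited). The gripper opens to 94 mm and grips with 3 to 60 N. Pads are 16 mm wide; open, the fingers measure 119 mm over their backs; the gripper's body (75 mm by 177 mm) begins 78 mm behind the grasp point.
Start: joints at [-1.327, 0.245, 1.558, -0, 1.339, -0.174], TCP at [0.264, -0.594, 0.171] pointing down, gripper open.
Joint ranges: [-3.13, 3.13], [-1.02, 2.26], [0.13, 2.54], [-0.95, 4.09], [0.21, 2.88], [-2.74, 2.74]. Speed limits (rad/s): [2.57, 2.57, 3.14, 3.14, 3.14, 3.14].

### API

Orientations are given as a rotation vector (axis times angle).
In Python, from workcell import sense, get_image, camera_info, finish_job, tcp_to_grasp gives the robot as it stands.
- The arm moves only by the shell command python3 -m inch 'ROWS'. ROWS is JSON, a list of rows, each a list of 3 entries, a list of its own where there are three numbers: the turn, a rotation vector about the tool's x, y, z in units of 6 degrees (1.0 is 6 degrees), then the shift along the tool's x, y, z in units of 30 mm (1.0 is 30 mm), then the closure in counts, from 0 (fully open) to 255 (shut). In form: [[[wx, wy, wz], [x, y, z], fingers], ...]. A call has 1 to 20 rows; each row shifts and turns the commanded pose from where the row before left it, along the tool's axes as they then stand; what a row does not reach is not made up. A row lasts 1/12 s, in which the tool goes at most 41.7 mm and 7.16 degrees, less where a joint would pass 70% of its speed; a pose out of reach is approached as far as the arm can. A call is refused whole if a number of a shift passes 1 or a number of a turn 1, either way. A call with a gripper value outside its range is refused whole. The fingers move at their own pace and stop on an object; the grip force is fixed at half the most. Time passes only in rows, so rows that do not move let the fingers close. It gives the time, the measured TCP pose, the force and the opening at its end, in the units of the state.
- sense(): the state, without advancing time (a new reading comes with each control period).
- get_image(name): name is "side" or "top" or "wrist"; returns the picture (480x640x3 uint8, red, green, blue); there is no depth.
- camera_info(name): a dict with "intrinsics" (3x3 intrinsics, pixels), "R" (3x3) and "t" (3): a world point X has camera coordinates R X + t. Camera axes: x right, y down, z forward; pixel columns grow to the right and rows downward; lengths in m; the calibration is good to about 2 mm. The wrist camera is an equidistant fisheye: a pixel r from the principal point sees the ray r / f radians off the axis. A picture is of the moment at which its call begins: read the wrist's pose just before it. camera_info takes no time and is no camera call; for the wrist camera it gives the pose at the moment of the call.
- finish_job(): hands the job in, once; it reports no verdict.
The state is a dict: "time_s": time; "joint_positions": joint angles; "joint_vel": joint speeds; "joint_efforts": joint torques, N m; "ee_pos": TCP position; "ee_rot": TCP orientation; "ft_force": force on the tool from outside, world axes, zero at the start; "torque": the same for the moment, N m; "width": finger opening in m.
Only numpy, scipy, OpenCV 4.12 (cv2) and the standard library are available. Lean on these libraries where they do the work, as an engineer would, in place of code of your own. Each camera call takes 0.05 s, during which the arm holds its last target. There are 200 camera calls.

### The job

Push the blue cover of the service box all the way open, then push the yellow gas handle round until it is fully shut, across its pipe. Only push with the fingers, without pinching the handle, and leave the green handle and the bottles, jar and flask as they are.

Things in the scene. Friction and masses are not known exactly. Their poses are not given: they have to be found in the camera images.
- service_box: white bench-top gas service box, fixed to the bench, 256 mm (x) by 270 mm (y) by 85 mm high. Origin on the bench under the centre of its open valve bay; its own x and y axes are used below. The bay is 236 mm (x -118 to +118) by 120 mm (y -55 to +65), with its floor at height 30 mm and rims at 85 mm; beyond y = +65 mm is a flat deck at 85 mm, where the cover is parked. A low aluminium rail (to height 95 mm) runs along y on each side, at x = +-124 mm
- cover (a joint): how far the blue cover has slid along the box's +y: 0 = bay fully covered, 0.13 m = fully open against its stop. The cover is a flat slab with white stripes, 236 mm (x) by 136 mm (y), its underside at height 87 mm and its top at 109 mm; it cannot come off, resists with about 2.5 N, and stays where it is left
- cover_push (a point): middle of the cover's upright end face on the box's -y side (moves with the cover), at height 98 mm. Pushing this face towards the box's +y opens the cover; fingertips kept above 85 mm pass over the box rim and the handles below
- gas_handle (a joint): angle of the yellow gas valve handle: 0 = open (pointing along the box's +y, in line with its pipe), 1.571 = shut against its stop (pointing along the box's -x, across its pipe). It turns anticlockwise seen from above to shut, resists with about 0.12 N m and stays where it is left. It starts between 0 and 0.3
- gas_axis (a point): point on the vertical turning axis of the yellow handle, at height 72 mm. This valve stands at x = -40 mm or x = +60 mm, y = -25 mm of the box; the green valve takes the other place. Each valve's pipe, in its handle's colour (20 mm thick, top at height 56 mm), leaves the box on the -y side and turns down into the bench 95 mm from the axis, so the pipes show from the start which valve is where
- gas_grip (a point): point on the yellow handle 45 mm from its turning axis, on its centre line, at height 72 mm. The handle is a straight bar reaching 63 mm from the axis, 14 mm wide (7 mm to each side of the centre line), from height 64 to 80 mm, with free space below it beyond 17 mm from the axis down to the bay floor (30 mm). The side to push on faces the box's +x while the handle is open and its +y once shut
- air_grip (a point): point on the green compressed-air handle 45 mm from its turning axis, at height 72 mm; same shape as the yellow one. It must stay as it is
- amber_bottle: loose amber glass bottle with black cap, 56 mm wide, 130 mm tall, origin under its base
- white_jar: loose white jar with blue lid, 60 mm wide, 85 mm tall, origin under its base
- flask: loose conical glass flask, 72 mm wide, 105 mm tall, origin under its base
Mind the look-alikes: they are no part of the job. Of the things that look like the part that bears gas_handle, the smallest one is meant.

How it is judged:
On the way, in this order (a step that is already met when the one before it is completed fails the run):
1. the cover is pushed fully open while the yellow handle is still open (value of joint cover above 0.115 m and value of joint gas_handle below 0.6 rad), for 0.2 s.
2. the yellow handle is pushed shut, with the cover open (value of joint cover above 0.115 m and value of joint gas_handle above 1.43 rad), for 0.2 s.
At the end, for the whole second after the job is handed in: The cover is at least 115 mm open (of 130), the yellow handle is at least 1.43 rad round (of 1.571) and at rest, the green handle's point has moved less than 12 mm, and bottle, jar and flask stand upright (within 0.2 rad) within 30 mm of where they began (all of step 2 and velocity of joint gas_handle between -0.05 and 0.05 rad/s and distance of air_grip from where it was at the start of the episode below 0.012 m and distance of each of amber_bottle, white_jar, flask from where it was at the start of the episode below 0.03 m and angle between each of amber_bottle, white_jar, flask's own z axis and vertical below 0.2 rad); the robot touches nothing.
It fails at once if the yellow handle is pinched: fingers press on both of its sides at once (contact force between the fingers and gas_handle_c2 above 1.5 N and contact force between the fingers and gas_handle_c3 above 1.5 N).
It fails at once if the green handle is turned (distance of air_grip from where it was at the start of the episode above 0.012 m).
It fails at once if the bottle, jar or flask is knocked over, lifted or carried off (distance of any of amber_bottle, white_jar, flask from where it was at the start of the episode above 0.03 m or angle between any of amber_bottle, white_jar, flask's own z axis and vertical above 0.2 rad).
It also fails if it takes over 45 s, if anything falls off the work surface, if the arm or the gripper's body presses on something with over 40 N, if the wrist force passes 120 N, or if a joint passes its speed limit or range.

## Working session

There is one attempt and no reset: what is moved stays moved. The work goes in short steps, Python scripts to look and compute and a shell command to move; the robot and the scene stay as the last step left them, time stands still between calls to the robot, and variables do not carry over. Pictures are saved under pics/ and viewed, about 8 in all and at most 12, crops included, and the job is handed in when it is done.

```bash
mkdir -p pics; python3 - <<'E'
from workcell import *
import cv2,numpy as np
s=sense();print({k:np.round(v,3).tolist() for k,v in s.items()},tcp_to_grasp)
for n in("side","top"):
    im=get_image(n);cv2.imwrite(f"pics/{n}0.png",im[:,:,::-1]);c=camera_info(n);print(n,{k:np.round(c[k],3).tolist() for k in("intrinsics","R","t")})
E
```

```text
{'time_s': 0.0, 'joint_positions': [-1.327, 0.246, 1.559, -0.0, 1.339, -0.174], 'joint_vel': [-0.0, 0.001, 0.001, 0.001, -0.001, 0.0], 'joint_efforts': [-0.0, -41.583, -31.461, 0.069, 0.033, -0.0], 'ee_pos': [0.264, -0.593, 0.17], 'ee_rot': [-3.071, -0.651, 0.0], 'ft_force': [0.269, 0.02, -1.035], 'torque': [-0.015, -0.042, -0.004], 'width': 0.094} 0.0188
side {'intrinsics': [[470.869, 0.0, 317.65], [0.0, 470.869, 237.815], [0.0, 0.0, 1.0]], 'R': [[-0.969, -0.247, 0.019], [-0.193, 0.705, -0.682], [0.155, -0.664, -0.731]], 't': [0.499, 0.129, 1.043]}
top {'intrinsics': [[528.542, 0.0, 319.634], [0.0, 528.542, 240.135], [0.0, 0.0, 1.0]], 'R': [[0.01, -0.999, -0.031], [-0.993, -0.006, -0.117], [0.117, 0.032, -0.993]], 't': [0.051, 0.511, 0.984]}
```

View pics/top0.png

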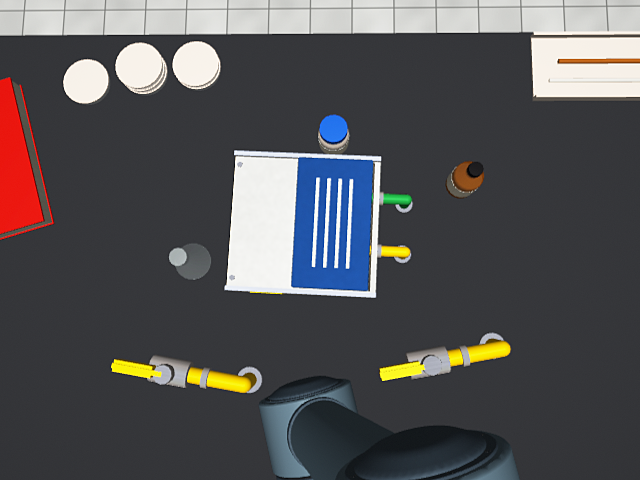

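View pics/side0.png

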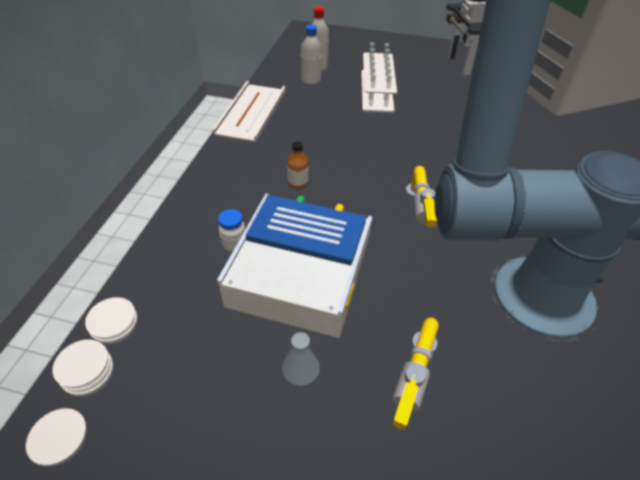

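The top view shows the box with its blue cover at about (335,223). The yellow pipe stub is at (402,252) and the green one at (402,203).

Candidates for "the yellow valve":
- **(a)** the small one in the box, pipe at (395,252).
- **(b)** the large one on the bench at (430,362).
- **(c)** the large one on the bench at (165,373).

I choose (a): it is the smallest and belongs to the box. It is the lower of the two pipes, so it stands at box x = -40 mm, and box +y is roughly world +y.

```bash
cat > h.py <<'E'
from workcell import *
import cv2,numpy as np
def ray(n,p,z,c=None):
    c=c or camera_info(n);K,R,t=(np.array(c[k]) for k in("intrinsics","R","t"))
    C=-R.T@t;d=R.T@np.linalg.inv(K)@[p[0],p[1],1];return C+d*(z-C[2])/d[2]
def mask(im,lo,hi,k=3):
    return cv2.morphologyEx(cv2.inRange(cv2.cvtColor(im,cv2.COLOR_RGB2HSV),lo,hi),cv2.MORPH_OPEN,np.ones((k,k)))
E
python3 - <<'E'
from h import *
im=cv2.imread("pics/top0.png")[:,:,::-1]
def fit(n,im,box):
    x0,y0,x1,y1=box;m=np.zeros(im.shape[:2],np.uint8)
    m[y0:y1,x0:x1]=mask(im,(105,150,60),(120,255,255))[y0:y1,x0:x1]
    c=max(cv2.findContours(m,0,2)[0],key=cv2.contourArea)
    P=np.array([ray(n,p[0],.109)[:2] for p in c])*1000
    r=cv2.minAreaRect(P.astype(np.float32));print(n,r);print(cv2.boxPoints(r))
fit("top",im,(280,154,400,300))
im2=cv2.imread("pics/side0.png")[:,:,::-1]; fit("side",im2,(245,190,380,270))
m=mask(im,(22,150,80),(35,255,255));m[:,:374]=0;m[280:]=0
g=mask(im,(60,150,60),(80,255,255))
for n,q in(("yel",m),("grn",g)):
    ys,xs=np.nonzero(q);print(n,len(xs),xs.min(),xs.max(),ys.min(),ys.max(),ray("top",(xs.mean(),ys.mean()),.05), ray("top",(xs.max(),np.median(ys[xs>xs.max()-3])),.046))
for n,p,z in(("jar",(334,127),.085),("amb",(475,169),.13),("flask",(178,257),.105)):print(n,ray("top",p,z))
for p in((235,152),(381,157),(375,297),(226,290)):print(ray("top",p,.095))
cv2.imwrite("pics/crop.png",cv2.resize(im[140:310,215:425,::-1],None,fx=3.5,fy=3.5,interpolation=2))
E
```

```text
top ((533.3641967773438, 29.89788818359375), (134.25735473632812, 233.70559692382812), 87.6588363647461)
[[413.86676  -32.401363]
 [647.37726  -41.948154]
 [652.86163   92.19714 ]
 [419.35114  101.74393 ]]
side ((532.6744384765625, 34.000572204589844), (143.68177795410156, 230.31204223632812), 87.71322631835938)
[[414.74356  -33.188248]
 [644.87225  -42.37796 ]
 [650.60535  101.18939 ]
 [420.47662  110.379105]]
yel 281 381 409 246 257 [ 0.48848995 -0.08735673  0.05      ] [ 0.48864546 -0.11394861  0.046     ]
grn 278 384 411 194 204 [ 0.58840508 -0.09212389  0.05      ] [ 0.58883018 -0.11872956  0.046     ]
jar [0.71692042 0.02815002 0.085     ]
amb [ 0.62573386 -0.21840102  0.13      ]
flask [0.47022446 0.3052321  0.105     ]
[0.66602269 0.21028695 0.095     ]
[ 0.65685348 -0.05807653  0.095     ]
[ 0.4025519  -0.04651802  0.095     ]
[0.41248788 0.21919468 0.095     ]
```

View pics/crop.png

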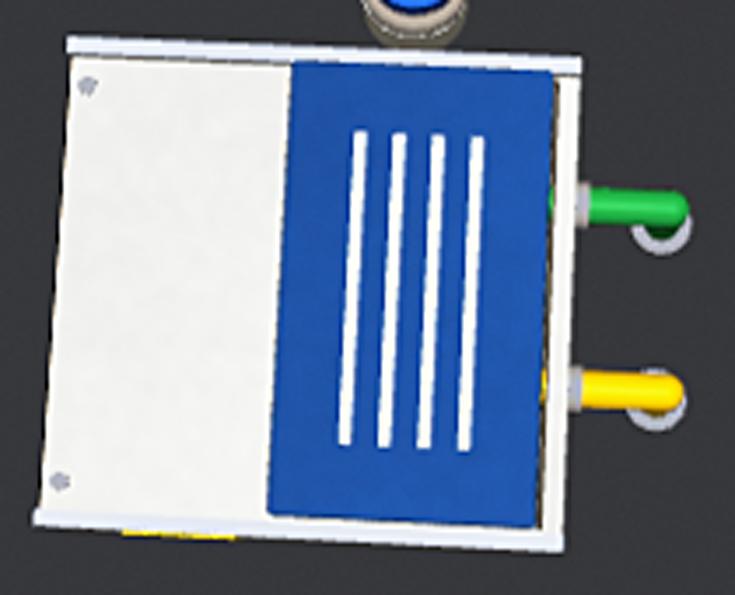

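The crop confirms (a): the yellow stub leaves the box at its lower side, so box x = -40. The box frame has its origin at about (0.532, 0.011) and a yaw of -2.3°. The cover's front face is at box y of about -49 mm. I'll align the tool with the box, shut the fingers, and approach.

```bash
python3 -m inch '[[[0,0,0.9],[0,0,0],255],[[0,0,0.9],[0,0,0],255],[[0,0,0.9],[0,0,0],255],[[0,0,0.9],[0,0,0],255],[[0,0,0.8],[0,0,0],255],[[0,0,0],[0.6,-0.9,0],255],[[0,0,0],[0.6,-0.9,0],255],[[0,0,0],[0.6,-0.9,0],255],[[0,0,0],[0.6,-0.9,0],255],[[0,0,0],[0.6,-0.9,0],255],[[0,0,0],[0.6,-0.9,0],255],[[0,0,0],[0.6,-0.9,0],255],[[0,0,0],[0.6,-0.9,0],255],[[0,0,0],[0.6,-0.9,0],255],[[0,0,0],[0.6,-0.9,0],255],[[0,0,0],[0.6,-0.9,0],255],[[0,0,0],[0.6,-0.9,0],255],[[0,0,0],[0.6,-0.9,0],255],[[0,0,0],[0,-0.9,0],255],[[0,0,0],[0,-0.9,0],255]]'
cat >> h.py <<'E'
from scipy.spatial.transform import Rotation as Ro
O=np.array([.5316,.0113]);th=np.radians(-2.34);xd=np.array([np.cos(th),np.sin(th)]);yd=np.array([-xd[1],xd[0]])
def box(p):d=np.array(p[:2])-O;return np.round(1000*np.array([d@xd,d@yd,p[2]]),1)
def st():
    s=sense();R=Ro.from_rotvec(s["ee_rot"]).as_matrix()
    print("t",s["time_s"],"box mm",box(s["ee_pos"]),"F",np.round(s["ft_force"],1),"w",round(s["width"],4),"toolx az",round(np.degrees(np.arctan2(R[1,0],R[0,0])),2),"tilt",np.round(R[:,2],3))
E
python3 -c "from h import *;st()"
```

```text
time_s: 1.77
ee_pos: [0.5152, -0.1978, 0.1706]
ee_rot: [-3.14, 0.066, 0.001]
ft_force: [-0.3, -0.5, -0.2]
width: 0.0001
t 1.7667 box mm [  -7.8 -209.6  170.6] F [-0.3 -0.5 -0.2] w 0.0001 toolx az -2.41 tilt [-0.001  0.001 -1.   ]
```

```bash
python3 -m inch '[[[0,0,0],[0.25,-0.8,0],255],[[0,0,0],[0,-0.8,0],255],[[0,0,0],[0,-0.8,0],255],[[0,0,0],[0,-0.8,0],255],[[0,0,0],[0,-0.6,0],255],[[0,0,0],[0,0,0.7],255],[[0,0,0],[0,0,0.7],255],[[0,0,0],[0,0,0.7],255],[[0,0,0],[0,0,0.45],255],[[0,0,0],[0,0,0],255],[[0,0,0],[0,0,0],255]]'
python3 -c "
from h import *
st();cv2.imwrite('pics/side1.png',cv2.resize(get_image('side')[150:360,180:440,::-1],None,fx=3,fy=2.8))"
```

```text
time_s: 2.68
ee_pos: [0.5266, -0.0856, 0.0939]
ee_rot: [-3.14, 0.067, 0.003]
ft_force: [-0.1, 0.5, 0.3]
width: 0.0002
t 2.6833 box mm [ -1.  -97.1  93.9] F [-0.1  0.5  0.3] w 0.0002 toolx az -2.46 tilt [-0.002  0.001 -1.   ]
```

View pics/side1.png

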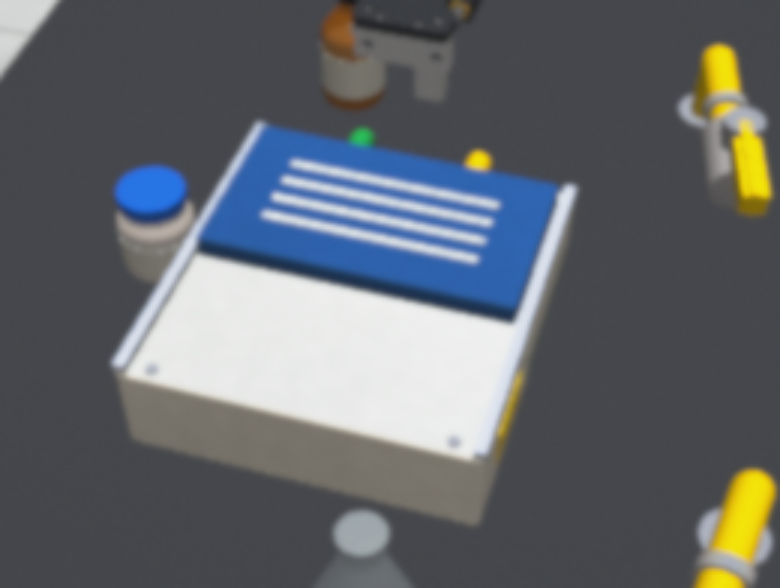

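The picture shows the fingers behind the cover face at about (432,95) in the crop, in line with its middle and clear of everything. Next I push.

```bash
python3 -m inch '[[[0,0,0],[0,-0.35,0],255],[[0,0,0],[0,-0.35,0],255],[[0,0,0],[0,-0.35,0],255],[[0,0,0],[0,-0.35,0],255],[[0,0,0],[0,-0.35,0],255],[[0,0,0],[0,-0.35,0],255],[[0,0,0],[0,-0.35,0],255],[[0,0,0],[0,-0.35,0],255],[[0,0,0],[0,-0.35,0],255],[[0,0,0],[0,-0.35,0],255],[[0,0,0],[0,-0.35,0],255],[[0,0,0],[0,-0.35,0],255],[[0,0,0],[0,-0.25,0],255],[[0,0,0],[0,-0.15,0],255],[[0,0,0],[0,0,0],255]]'
python3 -c "from h import *;st()"
```

```text
time_s: 3.98
ee_pos: [0.5332, 0.0528, 0.0946]
ee_rot: [-3.141, 0.066, 0.0]
ft_force: [0.3, -0.4, 0.5]
width: 0.0007
t 3.9833 box mm [-0.1 41.5 94.6] F [ 0.3 -0.4  0.5] w 0.0007 toolx az -2.4 tilt [-0.  0. -1.]
```

```bash
python3 -m inch '[[[0,0,0],[0,-0.1,0],255],[[0,0,0],[0,-0.1,0],255],[[0,0,0],[0,-0.1,0],255],[[0,0,0],[0,0,0],255]]'; python3 -c "from h import *;st()"
```

```text
time_s: 4.32
ee_pos: [0.5336, 0.0611, 0.0946]
ee_rot: [-3.141, 0.067, 0.0]
ft_force: [-0.3, -0.1, -0.3]
width: 0.0005
t 4.3167 box mm [-0.  49.9 94.6] F [-0.3 -0.1 -0.3] w 0.0005 toolx az -2.46 tilt [-0.  0. -1.]
```

```bash
python3 -m inch '[[[0,0,0],[0,-0.1,0],255],[[0,0,0],[0,-0.1,0],255],[[0,0,0],[0,0,0],255]]'; python3 -c "from h import *;st()"
```

```text
time_s: 4.57
ee_pos: [0.5339, 0.0673, 0.0947]
ee_rot: [-3.141, 0.067, 0.0]
ft_force: [0.2, 0.3, -0.7]
width: 0.0005
t 4.5667 box mm [-0.  56.  94.7] F [ 0.2  0.3 -0.7] w 0.0005 toolx az -2.45 tilt [-0.  0. -1.]
```

```bash
python3 -c "
from h import *
a=get_image('side')[160:340,200:400,::-1];b=get_image('top')[130:310,200:400,::-1]
cv2.imwrite('pics/two.png',cv2.resize(np.hstack([a,b]),None,fx=2,fy=2.4))"
```

```text
(no output)
```

View pics/two.png

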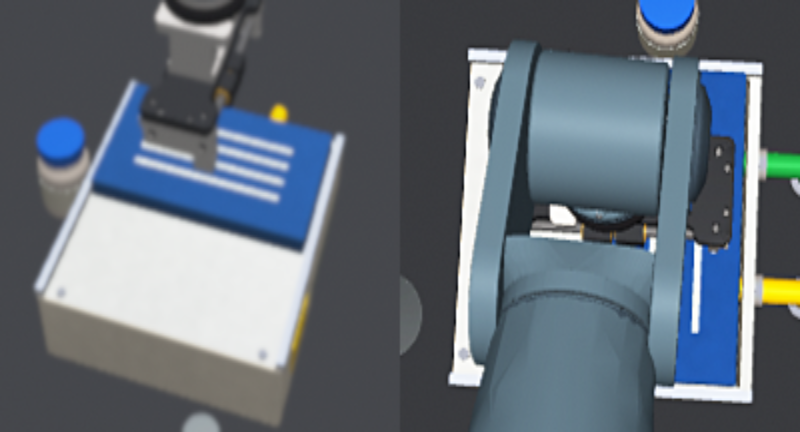

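```bash
python3 -c "
from h import *
for n in('side','top'):
  c=camera_info(n);K,R,t=(np.array(c[k]) for k in('intrinsics','R','t'))
  for p in([.5266,-.0856,.0939],[.5339,.0673,.0947],[.5339,.0673,.115]):
    q=K@(R@p+t);print(n,p,q[:2]/q[2])
s=sense();print(s['joint_positions'],s['ee_pos'])
im=get_image('wrist');cv2.imwrite('pics/w.png',im[:,:,::-1])
print(camera_info('wrist'))"
```

```text
side [0.5266, -0.0856, 0.0939] [322.4791866  196.57955143]
side [0.5339, 0.0673, 0.0947] [302.10185917 241.7395933 ]
side [0.5339, 0.0673, 0.115] [302.05513441 235.26169498]
top [0.5266, -0.0856, 0.0939] [396.58689209 227.80939984]
top [0.5339, 0.0673, 0.0947] [311.63522141 223.29457074]
top [0.5339, 0.0673, 0.115] [311.10734673 221.58329208]
[-8.59886421e-02  6.80034052e-02  1.90450962e+00 -3.62505806e-05
  1.16905130e+00  1.52761035e+00] [0.53389451 0.06698469 0.0946646 ]
{'intrinsics': array([[371.64829954,   0.        , 319.26405533],
       [  0.        , 371.64829954, 241.59088551],
       [  0.        ,   0.        ,   1.        ]]), 'R': array([[-0.0432764 , -0.9990625 ,  0.00113222],
       [-0.96204238,  0.04197839,  0.26965214],
       [-0.26944687,  0.01058033, -0.96295713]]), 't': array([0.08933303, 0.50391273, 0.46120296])}
```

View pics/w.png

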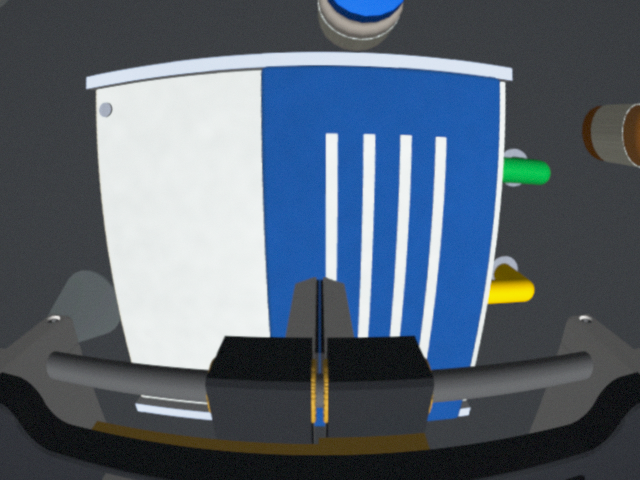

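The wrist view shows the cover unmoved, with its right edge at about (500,200). The shut fingertips end at about (322,280), above it. The side view puts the tips roughly 30–45 mm higher than the reported TCP, so they passed over the cover. I'll calibrate the tip height by touching down gently on the cover top (109 mm).

```bash
python3 -m inch '[[[0,0,0],[0,0,0.1],255],[[0,0,0],[0,0,0.1],255],[[0,0,0],[0,0,0.1],255],[[0,0,0],[0,0,0],255],[[0,0,0],[0,0,0],255]]'; python3 -c "from h import *;st()"
```

```text
time_s: 5.13
ee_pos: [0.5336, 0.0669, 0.0852]
ee_rot: [-3.141, 0.068, 0.001]
ft_force: [0.4, -0.7, 0.2]
width: 0.0008
t 5.1333 box mm [-0.3 55.6 85.2] F [ 0.4 -0.7  0.2] w 0.0008 toolx az -2.47 tilt [-0.001  0.    -1.   ]
```

```bash
python3 -m inch '[[[0,0,0],[0,0,0.1],255],[[0,0,0],[0,0,0.1],255],[[0,0,0],[0,0,0],255],[[0,0,0],[0,0,0],255]]'; python3 -c "from h import *;st()"
```

```text
time_s: 5.47
ee_pos: [0.5337, 0.0669, 0.0793]
ee_rot: [-3.141, 0.068, 0.001]
ft_force: [-0.0, -0.4, -0.6]
width: 0.0007
t 5.4667 box mm [-0.2 55.7 79.3] F [-0.  -0.4 -0.6] w 0.0007 toolx az -2.46 tilt [-0.001  0.    -1.   ]
```

```bash
python3 -m inch '[[[0,0,0],[0,0,0.1],255],[[0,0,0],[0,0,0],255],[[0,0,0],[0,0,0],255]]'; python3 -m inch '[[[0,0,0],[0,0,0.1],255],[[0,0,0],[0,0,0],255],[[0,0,0],[0,0,0],255]]'
```

```text
time_s: 5.72
ee_pos: [0.5337, 0.0669, 0.0765]
ee_rot: [-3.141, 0.067, 0.001]
ft_force: [0.3, 0.5, -0.2]
width: 0.0002
time_s: 5.97
ee_pos: [0.5345, 0.0669, 0.0749]
ee_rot: [3.141, -0.067, 0.001]
ft_force: [-2.3, 0.4, 7.0]
width: 0.0006
```

```bash
python3 -m inch '[[[0,0,0],[0,0,0.1],255],[[0,0,0],[0,0,0],255],[[0,0,0],[0,0,0],255]]'
```

```text
time_s: 6.22
ee_pos: [0.5346, 0.0669, 0.0747]
ee_rot: [3.14, -0.067, -0.0]
ft_force: [-11.1, -0.5, 24.2]
width: 0.0005
```

Contact came at a reported z of 75.5 mm, so the true tip height is the reported z plus 33.5 mm, which agrees with the wrist view. I'll lift, go back behind the cover and come down to a true height of about 97 mm.

```bash
python3 -m inch '[[[0,0,0],[0,0,-0.5],255],[[0,0,0],[0,0,-0.6],255],[[0,0,0],[0,0.85,0],255],[[0,0,0],[0,0.85,0],255],[[0,0,0],[0,0.85,0],255],[[0,0,0],[0,0.85,0],255],[[0,0,0],[0,0.85,0],255],[[0,0,0],[0,0.85,0],255],[[0,0,0],[0,0,0.7],255],[[0,0,0],[0,0,0.65],255],[[0,0,0],[0,0,0],255],[[0,0,0],[0,-0.3,0],255],[[0,0,0],[0,-0.3,0],255],[[0,0,0],[0,-0.3,0],255],[[0,0,0],[0,0,0],255]]'; python3 -c "from h import *;st()"
```

```text
time_s: 7.47
ee_pos: [0.5293, -0.0571, 0.0643]
ee_rot: [3.141, -0.063, 0.003]
ft_force: [-0.1, -0.3, -0.2]
width: 0.0007
t 7.4667 box mm [  0.5 -68.4  64.3] F [-0.1 -0.3 -0.2] w 0.0007 toolx az -2.31 tilt [ 0.002 -0.    -1.   ]
```

```bash
python3 -m inch '[[[0,0,0],[0,-0.3,0],255],[[0,0,0],[0,-0.3,0],255],[[0,0,0],[0,-0.3,0],255]]'; python3 -c "
from h import *
st();cv2.imwrite('pics/w2.png',get_image('wrist')[:,:,::-1])"
```

```text
time_s: 7.72
ee_pos: [0.5304, -0.0318, 0.0641]
ee_rot: [3.139, -0.067, 0.003]
ft_force: [-0.6, -2.8, 2.3]
width: 0.0001
t 7.7167 box mm [  0.6 -43.1  64.1] F [-0.6 -2.8  2.3] w 0.0001 toolx az -2.45 tilt [ 0.002 -0.002 -1.   ]
```

View pics/w2.png

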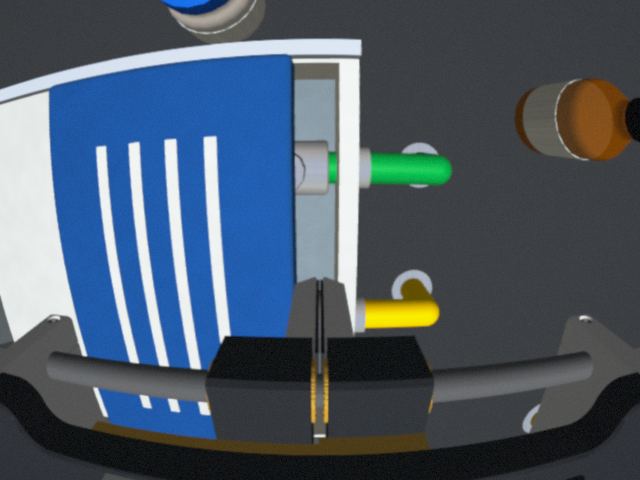

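The wrist view shows the tips at (320,280) against the cover's end face, with the bay opening at (315,200). The force is -2.8 N, so the cover is moving. I carry on to the stop.

```bash
python3 -m inch '[[[0,0,0],[0,-0.3,0],255],[[0,0,0],[0,-0.3,0],255],[[0,0,0],[0,-0.3,0],255],[[0,0,0],[0,-0.3,0],255],[[0,0,0],[0,-0.3,0],255],[[0,0,0],[0,-0.3,0],255],[[0,0,0],[0,-0.3,0],255],[[0,0,0],[0,-0.3,0],255],[[0,0,0],[0,-0.3,0],255],[[0,0,0],[0,-0.2,0],255],[[0,0,0],[0,-0.1,0],255],[[0,0,0],[0,0,0],255]]'; python3 -c "from h import *;st()"
```

```text
time_s: 8.77
ee_pos: [0.533, 0.0591, 0.0628]
ee_rot: [-3.14, 0.067, 0.002]
ft_force: [0.2, 0.9, 1.0]
width: 0.0005
t 8.7667 box mm [-0.5 47.8 62.8] F [0.2 0.9 1. ] w 0.0005 toolx az -2.43 tilt [-0.001  0.001 -1.   ]
```

```bash
python3 -m inch '[[[0,0,0],[0,-0.15,0],255],[[0,0,0],[0,-0.1,0],255],[[0,0,0],[0,0,0],255]]'; python3 -c "from h import *;st()"
```

```text
time_s: 9.02
ee_pos: [0.5331, 0.0625, 0.0627]
ee_rot: [3.134, -0.065, -0.003]
ft_force: [-1.4, -12.6, 1.0]
width: 0.0002
t 9.0167 box mm [-0.6 51.2 62.7] F [ -1.4 -12.6   1. ] w 0.0002 toolx az -2.38 tilt [-0.002 -0.007 -1.   ]
```

The force rose to 12.6 N at y = 51 mm, so the cover is at its stop. I'll back off, lift, and look at the handles.

```bash
python3 -m inch '[[[0,0,0],[0,0.5,0],255],[[0,0,0],[0,0.5,-0.3],255],[[0,0,0],[0,0.5,-0.9],255],[[0,0,0],[0,0,-0.9],255],[[0,0,0],[0,0,0],255],[[0,0,0],[0,0,0],255]]'; python3 -c "
from h import *
st();c=camera_info('wrist');im=get_image('wrist');np.savez('w3',im=im,**c);cv2.imwrite('pics/w3.png',im[:,:,::-1])"
```

```text
time_s: 9.52
ee_pos: [0.5327, 0.0205, 0.1273]
ee_rot: [-3.14, 0.069, -0.004]
ft_force: [-0.5, -0.4, -0.6]
width: 0.0006
t 9.5167 box mm [  0.8   9.2 127.3] F [-0.5 -0.4 -0.6] w 0.0006 toolx az -2.51 tilt [ 0.003  0.    -1.   ]
```

View pics/w3.png

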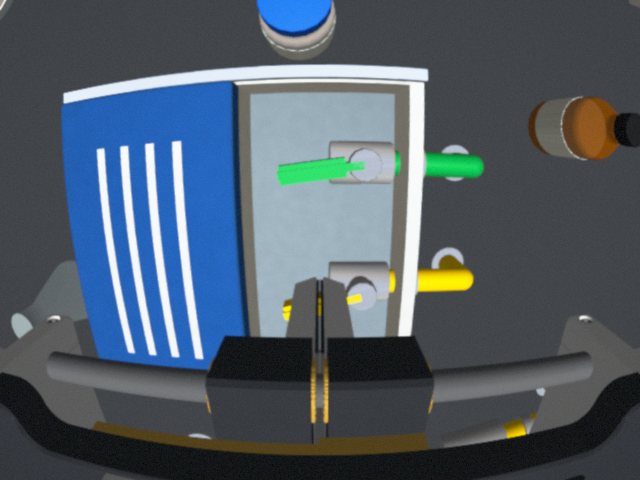

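The wrist view shows the cover parked open, with its edge at about (240,200). The yellow handle runs from its axis at (362,294) to its tip at (287,309), and the green one from (367,164) to (280,175). Both are roughly along +y. I cast those pixels onto the handle-top plane.

```bash
python3 - <<'E'
from h import *
c=np.load('w3.npz');K,R,t=c['intrinsics'],c['R'],c['t']
def f(p,z):
    d=(np.array(p)-K[:2,2])/K[0,0];r=np.hypot(*d);v=R.T@np.r_[d/r*np.sin(r),np.cos(r)];C=-R.T@t
    return box(C+v*(z-C[2])/v[2])
for n,p,z in(("Yaxis",(362,294),.085),("Ytip",(286,309),.08),("Gaxis",(367,164),.085),("Gtip",(279,175),.08),("coveredge",(236,200),.109),("tip front bottom",(321,280),.127+.0335),("deckcorner rim",(428,75),.095)):print(n,f(p,z))
E
```

```text
Yaxis [-32.7 -23.4  85. ]
Ytip [-47.4  34.7  80. ]
Gaxis [ 63.7 -24.4  85. ]
Gtip [55.7 36.8 80. ]
coveredge [ 42.9  61.9 109. ]
tip front bottom [  8.5   7.8 160.5]
deckcorner rim [126.5 -64.5  95. ]
```

```bash
python3 -m inch '[[[0,0,0],[-0.15,-0.35,0.3],255],[[0,0,0],[0,0,0.6],255],[[0,0,0],[0,0,0.6],255],[[0,0,0],[0,0,0.6],255],[[0,0,0],[0,0,0.5],255],[[0,0,0],[0,0,0.4],255],[[0,0,0],[0,0,0.2],255],[[0,0,0],[0,0,0],255],[[0,0,0],[0,0,0],255]]'; python3 -c "
from h import *
st()"
```

```text
time_s: 10.32
ee_pos: [0.5275, 0.0315, 0.0297]
ee_rot: [-3.141, 0.067, 0.001]
ft_force: [1.0, 0.2, 0.8]
width: 0.0006
t 10.3167 box mm [-4.9 20.  29.7] F [1.  0.2 0.8] w 0.0006 toolx az -2.45 tilt [-0.001  0.    -1.   ]
```

```bash
python3 -m inch '[[[0,0,0],[-0.3,0,0],255],[[0,0,0],[-0.3,0,0],255],[[0,0,0],[-0.3,0,0],255],[[0,0,0],[-0.25,0,0],255],[[0,0,0],[-0.25,0,0],255],[[0,0,0],[-0.28,0.08,0],255],[[0,0,0],[-0.28,0.08,0],255]]'; python3 -c "
from h import *
st();cv2.imwrite('pics/w4.png',get_image('wrist')[:,:,::-1])"
```

```text
time_s: 10.9
ee_pos: [0.4702, 0.0288, 0.0316]
ee_rot: [-3.141, 0.068, -0.009]
ft_force: [3.6, 1.8, 0.4]
width: 0.0005
t 10.9 box mm [-62.1  15.   31.6] F [3.6 1.8 0.4] w 0.0005 toolx az -2.48 tilt [ 0.005 -0.    -1.   ]
```

View pics/w4.png

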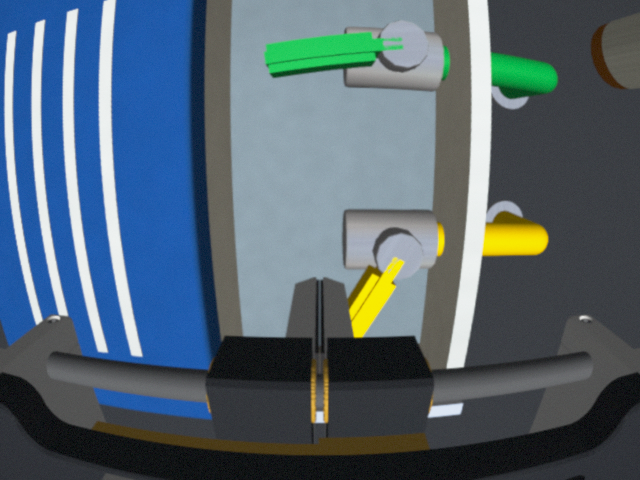

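The handle is turning: it now points from (400,258) down-left to about (352,330), close to 1 rad, and the push force is about 4 N. I'll finish the arc.

```bash
python3 -m inch '[[[0,0,0],[-0.19,0.15,0],255],[[0,0,0],[-0.19,0.15,0],255],[[0,0,0],[-0.12,0.2,0],255],[[0,0,0],[-0.12,0.2,0],255],[[0,0,0],[0,0.1,0],255],[[0,0,0],[0,0,0],255]]'; python3 -c "from h import *;st()"
```

```text
time_s: 11.45
ee_pos: [0.4499, 0.0102, 0.0302]
ee_rot: [-3.129, 0.075, -0.004]
ft_force: [8.4, 23.6, 1.5]
width: 0.0006
t 11.45 box mm [-81.6  -4.4  30.2] F [ 8.4 23.6  1.5] w 0.0006 toolx az -2.73 tilt [ 0.003  0.012 -1.   ]
```

```bash
python3 -m inch '[[[0,0,0],[0,0.12,0],255],[[0,0,0],[0,0.08,0],255],[[0,0,0],[0,0,0],255]]'; python3 -c "from h import *;st()"
```

```text
time_s: 11.7
ee_pos: [0.4498, 0.01, 0.0302]
ee_rot: [-3.116, 0.078, -0.004]
ft_force: [11.1, 45.5, 5.2]
width: 0.0005
t 11.7 box mm [-81.7  -4.6  30.2] F [11.1 45.5  5.2] w 0.0005 toolx az -2.87 tilt [ 0.003  0.024 -1.   ]
```

Both readings match the stop: the tips stay at y of about -4.5 mm (predicted -5.5) while the force climbs. I'll back off, lift clear, and check.

```bash
python3 -m inch '[[[0,0,0],[0,-0.4,0],255],[[0,0,0],[0,-0.4,0],255],[[0,0,0],[0.1,-0.1,0],255],[[0,0,0],[0,0,-0.8],255],[[0,0,0],[0,0,-0.9],255],[[0,0,0],[0,0,-0.9],255],[[0,0,0],[0,0,-0.9],255],[[0,0,0],[-0.9,0,-0.5],255],[[0,0,0],[-0.9,0,0],255],[[0,0,0],[-0.6,0,0],255],[[0,0,0],[0,0,0],255],[[0,0,0],[0,0,0],255],[[0,0,0],[0,0,0],255]]'; python3 -c "
from h import *
st();a=get_image('wrist')[:,:,::-1];b=get_image('top')[:,:,::-1]
cv2.imwrite('pics/end.png',np.hstack([cv2.resize(a,(400,300)),cv2.resize(b[100:310,165:445],(400,300))]))"
```

```text
time_s: 12.78
ee_pos: [0.3816, 0.0291, 0.15]
ee_rot: [3.141, -0.069, -0.001]
ft_force: [0.9, -0.1, 0.8]
width: 0.0006
t 12.7833 box mm [-150.6   11.6  150. ] F [ 0.9 -0.1  0.8] w 0.0006 toolx az -2.5 tilt [-0. -0. -1.]
```

View pics/end.png

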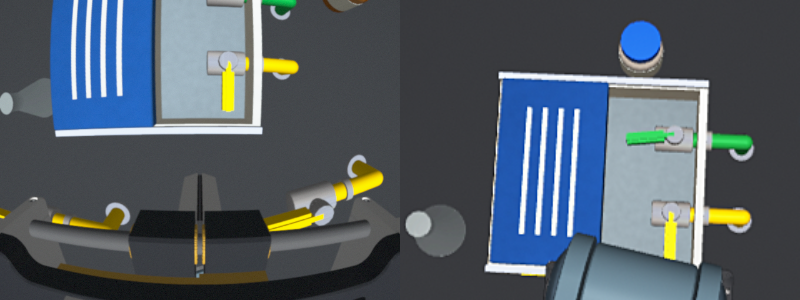

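Both views show the yellow handle at right angles to its pipe, pointing to the box's -x at (228,85). The cover is against the far end, the green handle is where it was, and the gripper is clear. I hand in.

```bash
python3 -c "
from workcell import *
print(finish_job())"
```

```text
the job is handed in; nothing more can be done
None
```

I pushed the blue cover open to its stop, then pushed the yellow handle shut to its stop with closed fingers. The job is handed in at about 13 s of the 45 s allowed; no verdict is reported.

- **Cover:** my first pass missed, because the real fingertips sit about 33.5 mm higher than the reported tool point, so they slid over the top. I measured this by touching down gently on the cover, pressing it with about 24 N. On the second pass the cover moved at about 2.8 N, then stopped hard at 12.6 N.
- **Yellow handle:** it stopped where predicted, with the tips at y ≈ -4.5 mm against -5.5 mm expected. The force then rose to about 45 N.
- **Last checks:** the wrist and top views show the yellow handle across its pipe and the cover at the far end. The green handle, jar and flask look unmoved. The amber bottle is only partly in view; my path kept clear of it. The gripper was clear, with no force on it.
- **Not measured:** I judged the final cover opening and handle angle from the stops and the pictures, not from exact values. A rough wrist-image fix of the yellow axis was about 7 mm off its nominal x, but this did not affect the push.

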